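# Fit the carrying handle to the tea-glass carrier and carry it to the mat

## Task

Draw the carrying handle out of its white packing block and slide its rod into the bore of the tea-glass carrier's hub, past the spring plunger, until the plunger snaps into the groove and the foot bears on the stop at the bottom; press it home with about 15 N for half a second, no harder, with the carrier still standing where it is. Then lift the carrier, glasses and all, clear of the table by its handle, set it down gently in the middle of the round cork mat and let go. Keep the glasses upright in the carrier and leave the other things alone.

Things in the scene. Friction and masses are not known exactly. Their poses are not given: they have to be found in the camera images.
- handle: The loose carrying handle, about 0.13 kg, 144 mm tall, upright in the block. Origin at the centre of the rod's foot, z up the rod. Round steel rod, 14 mm diameter; the lowest 14 mm taper to 5 mm diameter; a long round groove (7.5 mm diameter) lies 20 to 37 mm above the foot. On top, 118 to 144 mm above the foot, a dark wooden cross bar, 70 mm long (x), 14 mm wide (y), 26 mm tall.
- handle_grip (a point): Centre of the handle's wooden cross bar, 131 mm above the rod's foot.
- block: Fixed white packing block, 80 x 80 x 50 mm, with an upright hole of 16 mm diameter, 40 mm deep, in the middle of its top, in which the handle stands at the start. Origin at the centre of its underside.
- carrier: The loose tea-glass carrier, about 0.5 kg empty: aluminium tray 180 mm long (x), 75 mm wide (y), rim 35 mm high, walls 3 mm, with a square 40 mm hub in the middle that rises to 64 mm and has an upright round bore, 15.5 mm diameter, 52 mm deep, 2 mm chamfer. Each half of the tray holds a glass. Origin at the centre of its underside. It can slide on the table.
- carrier_mouth (a point): Centre of the bore's mouth on top of the hub, 64 mm above the carrier's underside.
- carrier_seat (a point): Centre of the bore's floor, 12 mm above the carrier's underside. A screw-set stop, 12 mm across, stands 0 to 8 mm above this floor; its height differs each time and is not measured: it must be felt. The plunger first resists when the foot is about 33 mm above this floor and snaps in at about 9 mm above it; the rod then goes freely on to the stop, which is rigid.
- plunger (a joint): Spring plunger in the hub's +y side, 19 mm below the mouth (33 mm above the bore's floor), a round-nosed pin of 7 mm diameter that stands 4.5 mm into the bore. Value in m: 0 = nose fully out, grows as the rod pushes it outward (0.003 to 0.004 while the rod rides on it); spring 5 N at 0 and 0.8 N more per mm. Near 0 again once snapped into the groove; it then holds the carrier's weight.
- glass_a: Loose tea glass, 75 mm tall, 56 mm across, 0.09 kg, standing in the -x half of the carrier about 54 mm from its middle. Origin at the centre of its underside.
- glass_b: The same glass in the +x half of the carrier.
- mat: Round cork table mat, fixed, 230 mm across, 6 mm thick. Origin at the centre of its underside.
- mug: Loose white mug, 85 mm tall, 76 mm across, a bystander. Origin at the centre of its underside.
- pot: Loose small brass pot, 100 mm tall, 84 mm across, a bystander. Origin at the centre of its underside.
- tape: Loose roll of yellow tape lying flat, 100 mm across, 45 mm tall, a bystander. Origin at the centre of its underside.
Things that resemble listed ones, but are neither listed nor needed, are in the scene too. Of the things that look like the handle, the middle-sized one is meant.

How it is judged:
By the outcome, as a careful person would: the job done as asked, in the order asked, and still so for the second after the job is handed in, with the robot touching nothing.
It also fails if it takes over 72 s, if anything falls off the work surface, if the arm or the gripper's body presses on something with over 40 N, if the wrist force passes 120 N, or if a joint passes its speed limit or range.

## Robot

A 7-joint arm with a two-finger parallel gripper is mounted at the origin on the work surface. World frame = base frame: x ahead of the robot, y to its left, z up, the work surface at z = 0. Lengths are in mm, angles in rad, forces in N, time in s.
With the tool pointing down it reaches from about 350 to 900 mm from the base axis. Payload 19.9 kg.
Tool frame: the origin (TCP) lies at the very end of the fingers, on their centre line; the grasp point (between the pads) lies 19 mm behind it; z points along the fingers, y is the direction in which the jaws open and shut (so a half turn about z gives the same grasp; the last joint's range is limited). The gripper opens to 85 mm and grips with 20 to 120 N. Pads are 22 mm wide; open, the fingers measure 114 mm over their backs; the gripper's body (76 mm by 85 mm) begins 54 mm behind the grasp point. The pads swing forward as they close: fully open they stand 13 mm farther back than shut.
Start: joints at [-1.155, 0.417, -0.01, 1.614, 0.005, 1.111, -0.053], TCP at [276.222, 560.627, 231.26] pointing down, gripper open.
Joint ranges: [-2.81, 2.81], [-0.39, 2.02], [-1.27, 1.25], [0.06, 2.57], [-1.19, 4.33], [0.19, 2], [-2.82, 2.82]. Speed limits (rad/s): [1.89, 1.89, 2.39, 2.39, 3.01, 3.01, 3.01].

## Interface

Orientations are given as a unit quaternion [w, x, y, z].
In Python, from station import arm gives the robot as it stands.
- The arm moves only by the tool move_arm, never from a script. Its argument "targets" is a list that holds one entry, the list of rows, each a list of 4 numbers: the shift along the tool's x, y, z in units of 25 mm (1.0 is 25 mm), then the turn about the tool's z in units of 10 degrees (1.0 is 10 degrees). A call has 1 to 12 rows; each row shifts and turns the commanded pose from where the row before left it, along the tool's axes as they then stand; what a row does not reach is not made up. A row lasts 1/8 s, in which the tool goes at most 62.5 mm and 10.7 degrees, less where a joint would pass 70% of its speed; a pose out of reach is approached as far as the arm can. A call is refused whole if a number of a shift passes 1 or a number of a turn 1, either way. A call with a gripper value outside its range is refused whole. "hand" is the opening, from 0 (shut) to 1 (fully open), set as the call begins (left out, the last holds). The fingers move at their own pace and stop on an object; "grip_force" is the grip in N (left out, the last holds). Time passes only in rows, so rows that do not move let the fingers close. It gives the time, the measured TCP pose, the force and the opening at its end, in the units of the state.
- arm.get_state(): the state, without advancing time (a new reading comes with each control period).
- arm.capture(name): name is "side" or "top"; returns a dict with "color" (420x560x3 uint8, red, green, blue), "fx", "fy", "cx", "cy" (pixels), "rvec" (rotation vector, rad) and "tvec" (3), from world to camera coordinates, as OpenCV has them. Camera axes: x right, y down, z forward; pixel columns grow to the right and rows downward; lengths in mm; the calibration is good to about 2 mm. A picture is of the moment at which its call begins. There is no depth.
- arm.job_done(): hands the job in, once; it reports no verdict.
The state is a dict: "t": time; "q": joint angles; "qvel": joint speeds; "effort": joint torques, N m; "ee_pos": TCP position; "orientation": TCP orientation; "force": force on the tool from outside, world axes, zero at the start; "torque": the same for the moment, N m; "opening": opening from 0.0 (shut) to 1.0 (fully open).
Only numpy, scipy, OpenCV 4.12 (cv2) and the standard library are available. Lean on these libraries where they do the work, as an engineer would, in place of code of your own. Each camera call takes 0.05 s, during which the arm holds its last target. There are 200 camera calls.

## Working session

There is one attempt and no reset: what is moved stays moved. The work goes in short steps, Python scripts to look and compute and a tool call to move; the robot and the scene stay as the last step left them, time stands still between calls to the robot, and variables do not carry over. Pictures are saved under pics/ and viewed, about 8 in all and at most 12, crops included, and the job is handed in when it is done.

Besides the shell and the picture viewer there is one more tool, called after "Emit:" as a command line: name --argument value ..., lists and objects as JSON in quotes. move_arm: Moves the arm, as the interface text tells. Its arguments: {"type":"object","properties":{"targets":{"type":"array","items":{"type":"array","items":{"type":"array","items":{"type":"number"}}}},"hand":{"type":"number"},"grip_force":{"type":"number"}},"required":["targets"]}

```bash
mkdir -p pics; ls; cat > h.py <<'E'
import cv2,numpy as np
from station import arm
def cap(n,f):
    c=arm.capture(n); cv2.imwrite('pics/'+f+'.png',c['color'][:,:,::-1]); np.save('pics/'+f+'.npy',{k:c[k] for k in c if k!='color'},allow_pickle=True); return c
def load(f): return np.load('pics/'+f+'.npy',allow_pickle=True).item()
def KRT(c):
    return np.array([[c['fx'],0,c['cx']],[0,c['fy'],c['cy']],[0,0,1.]]),cv2.Rodrigues(np.array(c['rvec'],float))[0],np.array(c['tvec'],float).reshape(3)
def ray(c,u,v):
    K,R,t=KRT(c); return -R.T@t, R.T@np.linalg.inv(K)@np.array([u,v,1.])
def atz(c,u,v,z):
    o,d=ray(c,u,v); return (o+d*(z-o[2])/d[2]).round(1)
def proj(c,p):
    K,R,t=KRT(c); x=K@(R@np.array(p,float)+t); return (x[:2]/x[2]).round(1)
E
python3 - <<'E'
from h import *
for n in('top','side'):
    c=cap(n,n+'1'); print(n,c['fx'],c['cx'],c['cy'],ray(c,280,210))
s=arm.get_state(); print(s)
a=[cv2.imread(f'pics/{n}1.png') for n in('top','side')]
for n,i in zip(('top','side'),a): cv2.imwrite(f'pics/{n}1b.png',cv2.resize(i,(784,588),interpolation=cv2.INTER_CUBIC))
E
```

```text
pics
top 424.9751744534297 283.6946641733765 214.64950125526354 (array([ 370.77528106,   10.90955126, 1306.42610911]), array([ 0.18239985,  0.02350566, -0.98304276]))
side 541.5038081078137 284.360916073438 208.79379004173916 (array([ 529.5798293 , 1075.03856954,  845.82695869]), array([ 0.06334641, -0.82461701, -0.56219555]))
{'t': 0.1, 'q': array([-1.15452742,  0.41789916, -0.01031234,  1.61406252,  0.00468884,
        1.11071847, -0.05300009]), 'qvel': array([-0.00113163, -0.00173374,  0.00033964,  0.00086673,  0.00177137,
       -0.00071869, -0.00093128]), 'effort': array([ 2.34525935e-03, -8.65821362e+01,  6.80553485e-01, -4.35639846e+01,
        1.91767205e-02,  5.00997048e-03, -1.59419238e-05]), 'ee_pos': array([276.08761052, 560.38816578, 230.75385851]), 'orientation': array([-8.61663432e-05,  2.26885698e-01,  9.73921248e-01, -5.24726627e-04]), 'force': array([-1.0062538 ,  0.29470467, -0.34596832]), 'torque': array([-0.00098692, -0.03102999,  0.01777615]), 'opening': 1.0026259380004283}
```

View pics/top1b.png

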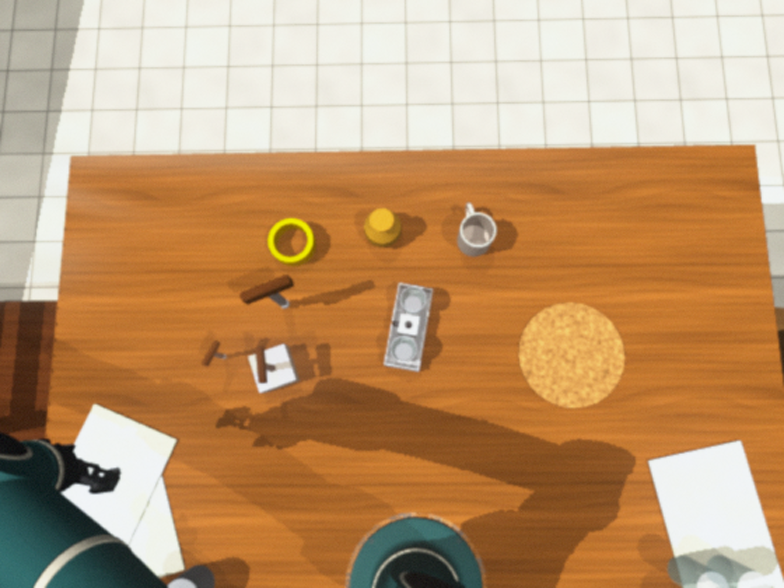

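View pics/side1b.png

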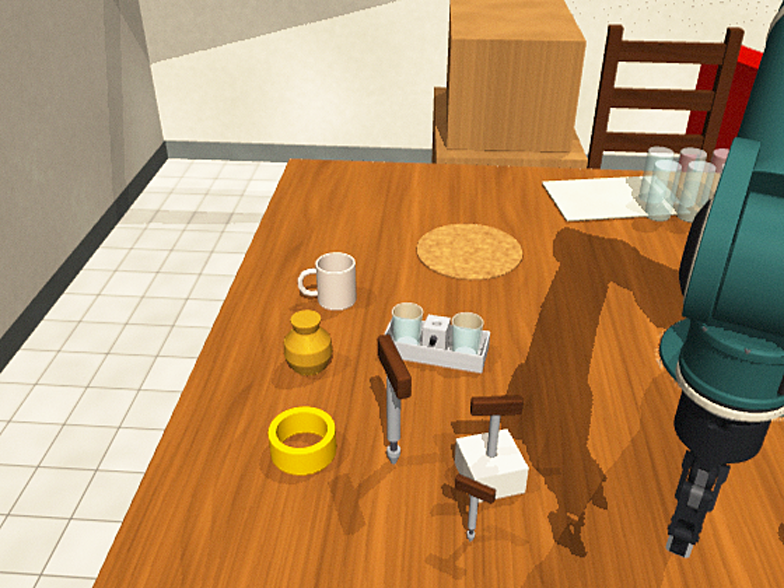

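Top view (784 px scale): the wanted handle stands in the white block at about (262,362), with the larger one at (267,290) and the small one at (212,352). The carrier is at (408,326) with its plunger on the left (+y), and the mat is at (571,355). The side view agrees. Next I'll zoom in to measure.

```bash
python3 - <<'E'
from h import *
t=cv2.imread('pics/top1.png'); s=cv2.imread('pics/side1.png')
def crop(i,u,v,w,h,k):
    o=cv2.resize(i[v:v+h,u:u+w],(w*k,h*k),interpolation=cv2.INTER_CUBIC)
    for x in range(0,w,10):
        cv2.line(o,(x*k,0),(x*k,4),(0,0,255),1); cv2.putText(o,str(u+x),(x*k,14),0,.32,(255,255,255),1)
    for y in range(0,h,10):
        cv2.line(o,(0,y*k),(4,y*k),(0,0,255),1); cv2.putText(o,str(v+y),(5,y*k+4),0,.32,(255,255,255),1)
    return o
a=np.hstack([crop(t,170,235,50,50,8),crop(t,268,198,50,74,5)[:400,:]if 0 else cv2.resize(crop(t,268,198,50,74,8),(400,592))[:400]])
cv2.imwrite('pics/c1.png',np.hstack([np.vstack([crop(t,170,235,50,50,7),np.zeros((168,350,3),np.uint8)]),crop(t,268,198,50,74,7)]))
cv2.imwrite('pics/c2.png',np.hstack([crop(s,320,275,60,84,6),crop(s,270,210,72,84,6)]))
# mat
hsv=cv2.cvtColor(t,cv2.COLOR_BGR2HSV); 
m=np.zeros(t.shape[:2],np.uint8); m[205:300,360:455]=((hsv[205:300,360:455,2]>185)*255)
n,l,st,ce=cv2.connectedComponentsWithStats(cv2.morphologyEx(m,cv2.MORPH_CLOSE,np.ones((5,5))));k=1+st[1:,4].argmax();print(st[k],ce[k],atz(load('top1'),*ce[k],6))
c=load('top1');print(atz(c,st[k][0],ce[k][1],6),atz(c,st[k][0]+st[k][2]-1,ce[k][1],6))
E
```

```text
[ 360  205   95   95 8862] [407.41491763 251.68065899] [ 477.9 -345.     6. ]
[ 479.6 -201.     6. ] [ 476.3 -485.9    6. ]
```

View pics/c1.png

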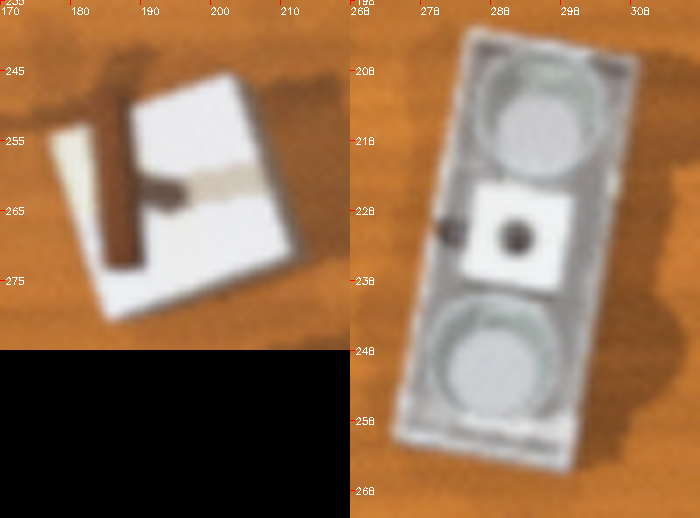

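View pics/c2.png

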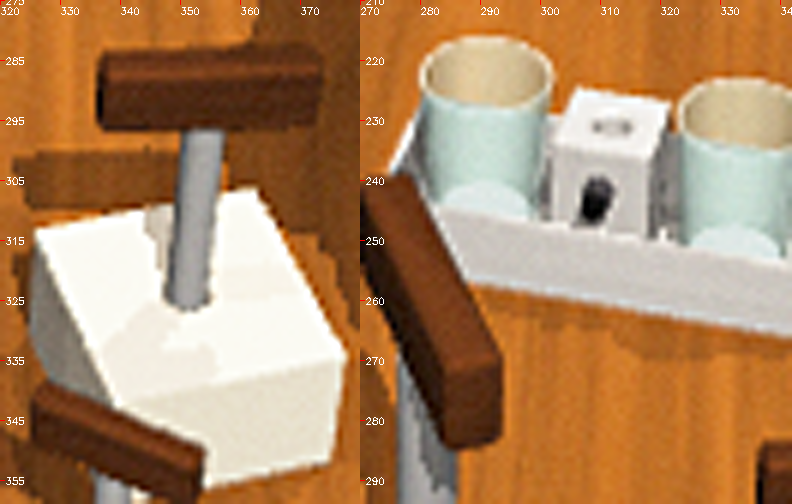

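```bash
cat > fit.py <<'E'
from h import *
from scipy.optimize import least_squares
T,S=load('top1'),load('side1')
def tri(ut,us):
    f=lambda p:np.r_[proj2(T,p)-ut,proj2(S,p)-us]
    r=least_squares(f,[450,100,50]); return r.x.round(1),r.fun.round(2)
def proj2(c,p):
    K,R,t=KRT(c); x=K@(R@np.array(p,float)+t); return x[:2]/x[2]
t7=lambda x,y,u0,v0:np.array([u0+x/7-.5,v0+y/7-.5]); s6=lambda x,y,u0,v0:np.array([u0+x/6-.5,v0+y/6-.5])
E
python3 - <<'E'
from fit import *
print('bore',tri(t7(166,238,268,198),s6(252,126,270,210)))
print('bore top z64',atz(T,*t7(166,238,268,198),64),'side z64',atz(S,*s6(252,126,270,210),64))
print('hub',[atz(T,*t7(x-350,y,268,198),64) for x,y in[(475,182),(573,196),(560,292),(462,277)]])
rim=np.array([atz(T,*t7(x-350,y,268,198),35) for x,y in[(468,27),(638,60),(571,470),(392,437)]]);print('rim',rim,rim.mean(0))
d=rim[0]+rim[1]-rim[2]-rim[3];print('yaw carrier',np.degrees(np.arctan2(d[1],d[0])),np.hypot(*d[:2])/2)
# handle
obs=[(S,s6(98,85,320,275),'l','t'),]
def pts(p):
    x,y,a,z=p;c,s=np.cos(a),np.sin(a)
    return {(i,j,k):np.array([x+c*35*i-s*7*j,y+s*35*i+c*7*j,z+131+13*k]) for i in(-1,1) for j in(-1,1) for k in(-1,1)}
# i=+1 -> +x end assumed (world x), j=+1 -> world +y side
O=[(S,(1,1,1),s6(97,85,320,275)),(S,(1,-1,1),s6(106,52,320,275)),(S,(-1,-1,1),s6(322,44,320,275)),(S,(1,1,-1),s6(98,130,320,275)),(S,(-1,1,-1),s6(319,124,320,275)),
(T,(1,1,1),t7(97,93,170,235)),(T,(-1,1,1),t7(104,268,170,235)),(T,(-1,-1,-1),t7(145,268,170,235)),(T,(1,-1,-1),t7(131,93,170,235))]
g=lambda p:np.concatenate([proj2(c,pts(p)[k])-o for c,k,o in O])
for sub in ('all','S','T'):
    OO=O
    O2=[o for o in O if sub=='all' or o[0] is (S if sub=='S' else T)]
    r=least_squares(lambda p:np.concatenate([proj2(c,pts(np.r_[p,10])[k])-o for c,k,o in O2]),[430,290,0])
    print(sub,r.x[:2].round(1),np.degrees(r.x[2]),r.fun.reshape(-1,2).round(1).tolist())
blk=[(52,137),(233,75),(296,250),(110,320)]
b=np.array([atz(T,*t7(x,y,170,235),50) for x,y in blk]);print('block',b,b.mean(0))
import numpy as np
# mat circle: edges by eye at 784 scale
for u,v in[(519,355),(624,355),(571,303),(571,407)]: print(atz(T,u/1.4-.3,v/1.4-.3,6))
print(atz(S,470/1.4,250/1.4,6))
E
```

```text
bore (array([535.3,   8.2,  62.3]), array([-0.04,  0.45, -0.37, -0.08]))
bore top z64 [536.4   8.1  64. ] side z64 [534.4  10.8  64. ]
hub [array([560.5,  25.1,  64. ]), array([554. , -16.2,  64. ]), array([513.4, -10.1,  64. ]), array([520.2,  31. ,  64. ])]
rim [[633.3  27.8  35. ]
 [617.7 -46.   35. ]
 [440.7 -14.   35. ]
 [455.5  62.   35. ]] [536.8    7.45  35.  ]
yaw carrier -10.56894588178611 180.46154715063258
all [447.9 297.7] 6.515606973431633 [[0.8, -1.8], [-1.6, -1.3], [-1.0, -0.9], [-0.1, 0.9], [-0.5, 0.9], [-2.1, 0.5], [-1.0, 1.3], [0.6, 0.9], [0.4, 0.8]]
S [447.  298.7] 6.982752998716386 [[1.4, -1.3], [-1.1, -0.8], [-0.6, -0.6], [0.4, 1.4], [-0.0, 1.2]]
T [450.3 296.3] 5.265213073282844 [[-1.3, -0.4], [-0.7, 0.3], [0.8, 0.1], [1.2, -0.1]]
block [[474.9 347.9  50. ]
 [500.4 271.5  50. ]
 [426.3 243.3  50. ]
 [398.  320.9  50. ]] [449.9 295.9  50. ]
[ 474.4 -232.5    6. ]
[ 471.8 -459.6    6. ]
[ 587.7 -352.     6. ]
[ 361.9 -338.5    6. ]
[ 469.4 -338.1    6. ]
```

```bash
cat > plan.py <<'E'
from h import *
import sys
from scipy.spatial.transform import Rotation as Ro
def plan(x=None,y=None,z=None,ang=None):
    s=arm.get_state();q=s['orientation'];R=Ro.from_quat([q[1],q[2],q[3],q[0]]).as_matrix();p=s['ee_pos']
    a=np.degrees(np.arctan2(R[1,0],R[0,0]))
    d=np.array([x if x is not None else p[0],y if y is not None else p[1],z if z is not None else p[2]])-p
    print('t',round(s['t'],2),'p',p.round(1),'ang',a.round(1),'tilt z',R[:,2].round(4),'F',s['force'].round(1),'op',round(s['opening'],3))
    tl=R.T@d; print('tool shift units (no turn):',(tl/25).round(3),'turn units',None if ang is None else round(-(((ang-a)+180)%360-180)/10,3))
if __name__=='__main__': plan(*[None if v=='-' else float(v) for v in sys.argv[1:]])
E
python3 - <<'E'
from fit import *
print(tri(np.array([267,290])/1.4,np.array([394,365])/1.4)); print(tri(np.array([212,352])/1.4,np.array([475,487])/1.4))
E
python3 plan.py 449 297.5 260 186
```

```text
(array([588.5, 278.3, 186.1]), array([-0.02,  0.39, -0.27, -0.06]))
(array([475.9, 408.2,  99.5]), array([-0.14,  1.15, -0.72, -0.11]))
t 0.1 p [276.1 560.4 230.8] ang 153.8 tilt z [-4.e-04 -1.e-03 -1.e+00] F [-1.   0.3 -0.3] op 1.003
tool shift units (no turn): [-10.852  -6.377  -1.162] turn units -3.223
```

Emit:
move_arm --targets '[[[-0.9,-0.53,-0.1,0],[-0.9,-0.53,-0.1,0],[-0.9,-0.53,-0.1,0],[-0.9,-0.53,-0.1,0],[-0.9,-0.53,-0.1,0],[-0.9,-0.53,-0.1,0],[-0.9,-0.53,-0.1,0],[-0.9,-0.53,-0.1,0],[-0.9,-0.53,-0.1,0],[-0.9,-0.53,-0.1,0],[-0.9,-0.53,-0.1,0],[-0.9,-0.53,-0.1,0]]]' --hand 1 --grip_force 60

```text
t: 1.6
ee_pos: [448.4, 297.8, 261.1]
orientation: [-0.0, 0.227, 0.974, -0.0]
force: [-0.1, 0.4, -0.9]
opening: 1.002
```

Emit:
move_arm --targets '[[[0,0,0,-0.8],[0,0,0,-0.8],[0,0,0,-0.8],[0,0,0,-0.8],[0,0,0,0],[0,0,0,0]]]'

```text
t: 2.35
ee_pos: [448.1, 298.6, 261.2]
orientation: [-0.0, -0.049, 0.999, -0.0]
force: [0.3, 0.1, -0.1]
opening: 0.998
```

```bash
python3 plan.py 449 297.5 122 186; python3 - <<'E'
from h import *
cap('side','s2');cap('top','t2')
s=cv2.imread('pics/s2.png')[170:345,260:440];t=cv2.imread('pics/t2.png')[190:330,120:260]
s=cv2.resize(s,None,fx=3,fy=3);t=cv2.resize(t,None,fx=1.7,fy=1.7)
o=np.zeros((525,780,3),np.uint8);o[:,:540]=s;o[:238,540:778]=t;cv2.imwrite('pics/v2.png',o)
E
```

```text
t 2.35 p [448.1 298.6 261.2] ang -174.4 tilt z [-2.e-04 -3.e-04 -1.e+00] F [ 0.3  0.1 -0.1] op 0.998
tool shift units (no turn): [-0.033 -0.045  5.567] turn units -0.042
```

View pics/v2.png

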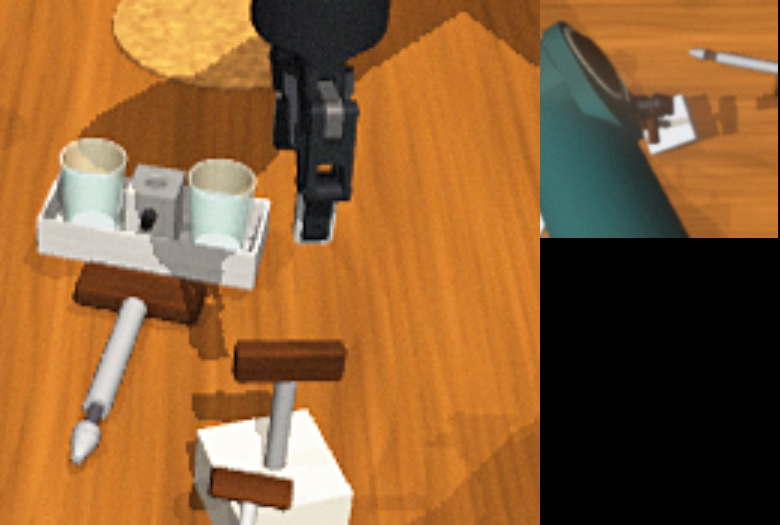

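The crop shows the large look-alike handle lying toppled beside the carrier. It was never near the tool, so it seems to have been standing unsupported. I'll check whether it touches the carrier and whether the carrier moved.

```bash
python3 - <<'E'
from h import *
for n,o,(u,v,w,h) in(('top1','t2',(283,220,18,22)),('top1','t2',(270,200,48,65)),('side1','s2',(298,222,22,26)),('side1','s2',(275,212,28,35))):
    a=cv2.imread(f'pics/{n}.png');b=cv2.imread(f'pics/{o}.png')
    r=cv2.matchTemplate(b[v-15:v+h+15,u-15:u+w+15],a[v:v+h,u:u+w],cv2.TM_CCOEFF_NORMED);_,m,_,l=cv2.minMaxLoc(r);print(n,m,l[0]-15,l[1]-15)
s=cv2.imread('pics/s2.png')[205:345,255:355];t=cv2.imread('pics/t2.png')[195:275,225:315]
o=np.zeros((600,800,3),np.uint8);a=cv2.resize(s,None,fx=4,fy=4);b=cv2.resize(t,(396,352));o[:560,:400]=a;o[:352,404:]=b;cv2.imwrite('pics/v3.png',o)
E
```

```text
top1 0.8161652088165283 0 0
top1 0.9190771579742432 0 0
side1 0.8566370010375977 0 0
side1 0.8259089589118958 0 0
```

View pics/v3.png

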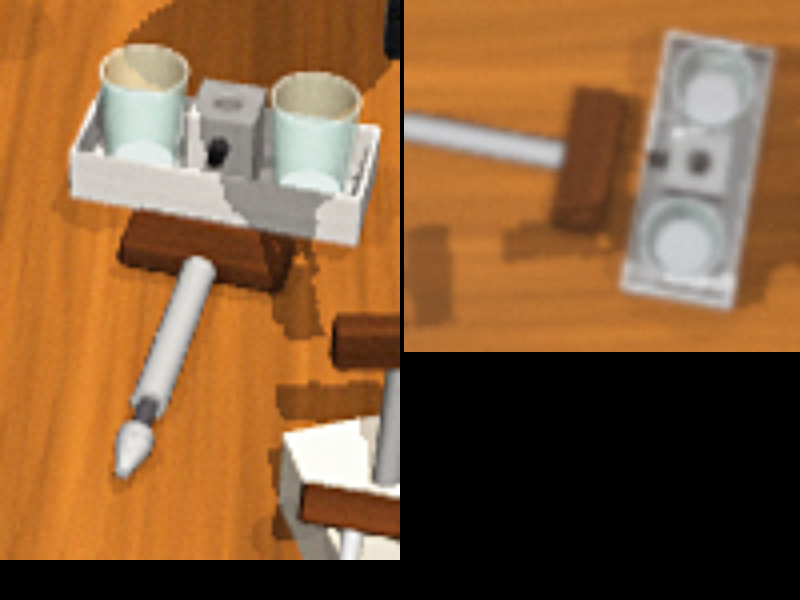

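The carrier hasn't moved, and the fallen look-alike lies clear of it by about 10–20 mm. Carrying on with the grasp.

Emit:
move_arm --targets '[[[-0.03,-0.04,0.6,0],[0,0,0.8,0],[0,0,0.8,0],[0,0,0.8,0],[0,0,0.8,0],[0,0,0.7,0],[0,0,0.6,0],[0,0,0.3,0],[0,0,0.15,0],[0,0,0,0]]]'

```text
t: 3.7
ee_pos: [449.1, 297.8, 122.7]
orientation: [0.0, -0.05, 0.999, 0.0]
force: [0.0, 0.1, 0.0]
opening: 1.002
```

Emit:
move_arm --targets '[[[0,0,0,0],[0,0,0,0],[0,0,0,0],[0,0,0,0],[0,0,0,0],[0,0,0,0],[0,0,0,0],[0,0,0,0]]]' --hand 0 --grip_force 60

```text
t: 4.7
ee_pos: [449.1, 297.8, 122.6]
orientation: [0.0, -0.05, 0.999, 0.0]
force: [-0.8, -0.6, 4.7]
opening: 0.155
```

```bash
python3 plan.py - - 200 -; python3 - <<'E'
from h import *
cap('side','s3');cap('top','t3')
s=cv2.imread('pics/s3.png')[200:350,280:430];t=cv2.imread('pics/t3.png')[230:290,165:225]
o=np.zeros((600,800,3),np.uint8);o[:600,:600]=cv2.resize(s,None,fx=4,fy=4);o[:198,602:]=cv2.resize(t,(198,198));cv2.imwrite('pics/v4.png',o)
E
```

```text
t 4.7 p [449.1 297.8 122.6] ang -174.2 tilt z [ 2.e-04  1.e-04 -1.e+00] F [-0.8 -0.6  4.7] op 0.155
tool shift units (no turn): [-1.000e-03  0.000e+00 -3.095e+00] turn units None
```

View pics/v4.png

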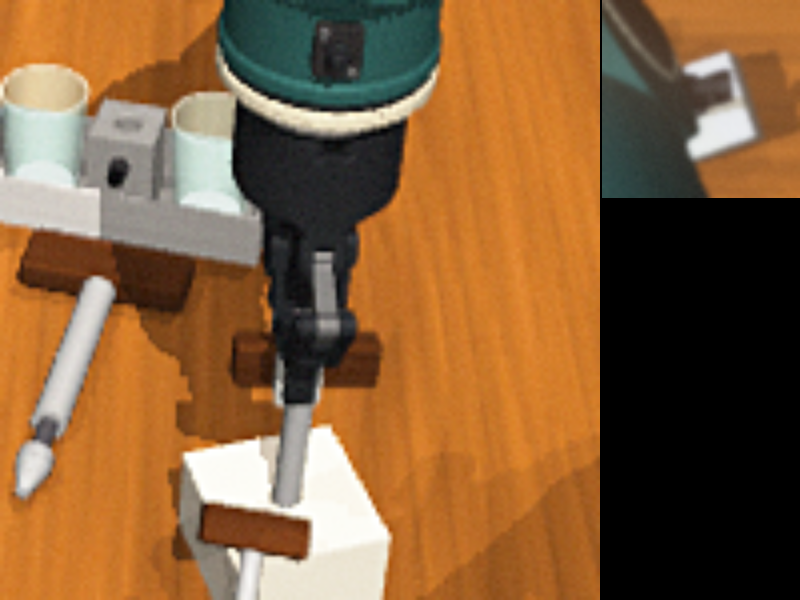

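Emit:
move_arm --targets '[[[0,0,-0.2,0],[0,0,-0.4,0],[0,0,-0.5,0],[0,0,-0.5,0],[0,0,-0.6,0],[0,0,-0.6,0],[0,0,-0.6,0],[0,0,-0.6,0],[0,0,-0.4,0],[0,0,0,0],[0,0,0,0],[0,0,0,0]]]'

```text
t: 6.3
ee_pos: [448.8, 297.6, 232.0]
orientation: [-0.0, -0.05, 0.999, -0.0]
force: [0.2, 0.4, -1.2]
opening: 0.157
```

```bash
python3 plan.py 535.5 9 233 -
```

```text
t 6.3 p [448.8 297.6 232. ] ang -174.2 tilt z [-7.e-04 -7.e-04 -1.e+00] F [ 0.2  0.4 -1.2] op 0.157
tool shift units (no turn): [ -2.29  -11.835  -0.035] turn units None
```

Emit:
move_arm --targets '[[[-0.1,-0.5,0,0],[-0.18,-0.95,0,0],[-0.19,-1,0,0],[-0.19,-1,0,0],[-0.19,-1,0,0],[-0.19,-1,0,0],[-0.19,-1,0,0],[-0.19,-1,0,0],[-0.19,-1,0,0],[-0.19,-1,0,0],[-0.19,-1,0,0],[-0.15,-0.7,0,0]]]'

```text
t: 7.8
ee_pos: [530.3, 23.6, 232.5]
orientation: [-0.0, -0.05, 0.999, -0.0]
force: [-0.5, 0.4, -1.9]
opening: 0.156
```

Emit:
move_arm --targets '[[[-0.15,-0.5,0.3,0],[-0.07,-0.19,0.5,0],[0,0,0.4,0],[0,0,0,0],[0,0,0,0],[0,0,0,0]]]'

```text
t: 8.55
ee_pos: [537.6, 9.4, 202.9]
orientation: [0.0, -0.051, 0.999, 0.0]
force: [0.4, -0.0, -0.8]
opening: 0.155
```

```bash
python3 plan.py 535.5 9 - -; python3 - <<'E'
from h import *
cap('side','s5');cap('top','t5')
s=cv2.imread('pics/s5.png')[150:250,260:360];t=cv2.imread('pics/t5.png')[190:270,260:326]
o=np.zeros((600,800,3),np.uint8);o[:600,:600]=cv2.resize(s,None,fx=6,fy=6,interpolation=2);o[:240,602:800]=cv2.resize(t,None,fx=3,fy=3);cv2.imwrite('pics/v5.png',o)
E
```

```text
t 8.55 p [537.6   9.4 202.9] ang -174.2 tilt z [ 6.e-04  0.e+00 -1.e+00] F [ 0.4 -0.  -0.8] op 0.155
tool shift units (no turn): [ 0.086 -0.009 -0.   ] turn units None
```

View pics/v5.png

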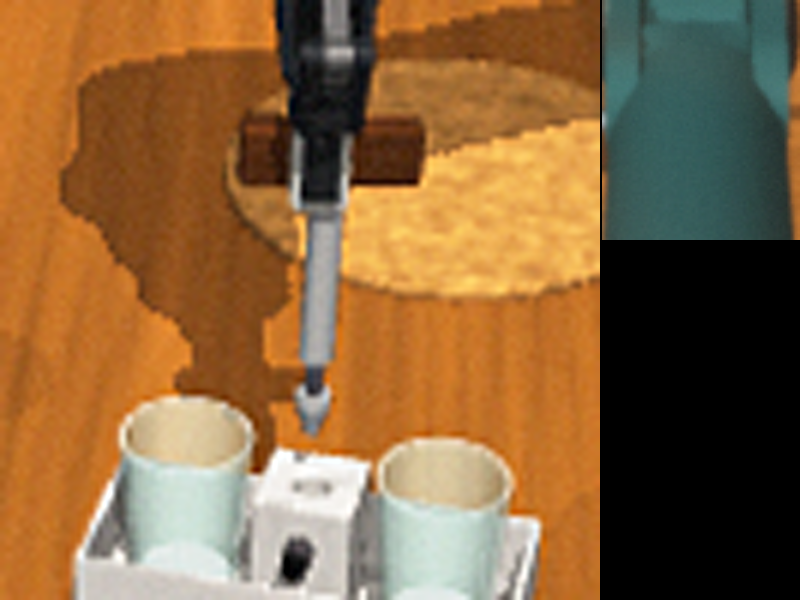

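```bash
python3 - <<'E'
from h import *
S=load('s5')
print('foot',[atz(S,260+312/6-.5,150+y/6-.5,90.3) for y in(431,437)],'bore',atz(S,260+314/6-.5,150+488/6-.5,64))
for p in([535.5,9.5,203],[535.5,9.5,90],[535.5,9.5,64],[535.5,9.5,145]): print(p,(proj(S,p)+.5-[260,150])*6)
E
```

```text
foot [array([535.3,   9.4,  90.3]), array([535.2,  13.6,  90.3])] bore [533.6  12.1  64. ]
[535.5, 9.5, 203] [321.  190.8]
[535.5, 9.5, 90] [311.4 432. ]
[535.5, 9.5, 64] [309.6 484.2]
[535.5, 9.5, 145] [316.2 317.4]
```

Emit:
move_arm --targets '[[[0.06,0.03,0.2,0],[0,0,0.3,0],[0,0,0.2,0],[0,0,0.2,0],[0,0,0.2,0],[0,0,0.1,0],[0,0,0,0],[0,0,0,0]]]'

```text
t: 9.65
ee_pos: [536.0, 9.8, 172.7]
orientation: [0.0, -0.05, 0.999, -0.0]
force: [0.1, -0.4, -0.7]
opening: 0.155
```

```bash
python3 plan.py; python3 - <<'E'
from h import *
cap('side','s6')
for n,o,(u,v,w,h) in(('side1','s6',(301,231,19,16)),('side1','s6',(275,212,24,35)),('side1','s6',(322,220,24,40))):
    a=cv2.imread(f'pics/{n}.png');b=cv2.imread(f'pics/{o}.png')
    r=cv2.matchTemplate(b[v-15:v+h+15,u-15:u+w+15],a[v:v+h,u:u+w],cv2.TM_CCOEFF_NORMED);_,m,_,l=cv2.minMaxLoc(r);print(n,m,l[0]-15,l[1]-15)
E
```

```text
t 9.65 p [536.    9.8 172.7] ang -174.2 tilt z [ 3.e-04 -0.e+00 -1.e+00] F [ 0.1 -0.4 -0.7] op 0.155
tool shift units (no turn): [0. 0. 0.] turn units None
side1 0.9732520580291748 0 0
side1 0.8489100337028503 0 0
side1 0.9963833689689636 0 0
```

Emit:
move_arm --targets '[[[0,0,0.1,0],[0,0,0.1,0],[0,0,0.1,0],[0,0,0.1,0],[0,0,0.08,0],[0,0,0,0],[0,0,0,0]]]'

```text
t: 10.58
ee_pos: [535.8, 9.6, 160.5]
orientation: [-0.0, -0.05, 0.999, -0.0]
force: [1.1, -3.6, -3.6]
opening: 0.155
```

Emit:
move_arm --targets '[[[0,-0.03,0,0],[0,0,0,0],[0,0,0,0],[0,0,0,0]]]'

```text
t: 11.08
ee_pos: [535.9, 9.1, 160.6]
orientation: [-0.0, -0.05, 0.999, 0.0]
force: [0.1, -0.5, -1.4]
opening: 0.156
```

Emit:
move_arm --targets '[[[0,0,0.04,0],[0,0,0.04,0],[0,0,0.04,0],[0,0,0.04,0],[0,0,0.04,0],[0,0,0.04,0],[0,0,0.04,0],[0,0,0.04,0],[0,0,0,0]]]'

```text
t: 12.2
ee_pos: [535.8, 8.8, 152.4]
orientation: [-0.0, -0.05, 0.999, -0.0]
force: [-0.9, -3.8, -1.7]
opening: 0.156
```

Emit:
move_arm --targets '[[[0,0,0.04,0],[0,0,0.04,0],[0,0,0.04,0],[0,0,0.04,0],[0,0,0.04,0],[0,0,0.04,0],[0,0,0.04,0],[0,0,0.04,0],[0,0,0,0]]]'

```text
t: 13.32
ee_pos: [535.9, 9.0, 144.4]
orientation: [-0.0, -0.05, 0.999, -0.0]
force: [-0.2, -4.2, -1.0]
opening: 0.158
```

Emit:
move_arm --targets '[[[0,0,0.04,0],[0,0,0.04,0],[0,0,0.04,0],[0,0,0.04,0],[0,0,0.04,0],[0,0,0.04,0],[0,0,0.04,0],[0,0,0.04,0],[0,0,0,0]]]'

```text
t: 14.45
ee_pos: [535.9, 9.3, 136.4]
orientation: [-0.0, -0.05, 0.999, 0.0]
force: [2.6, -1.4, -3.3]
opening: 0.152
```

Emit:
move_arm --targets '[[[0,0,0.04,0],[0,0,0.04,0],[0,0,0.04,0],[0,0,0,0]]]'

```text
t: 14.95
ee_pos: [535.9, 9.3, 133.5]
orientation: [-0.0, -0.05, 0.999, 0.0]
force: [0.5, -0.5, -3.0]
opening: 0.151
```

Emit:
move_arm --targets '[[[0,0,0.02,0],[0,0,0,0]]]'

```text
t: 15.2
ee_pos: [536.0, 9.1, 133.1]
orientation: [0.0, -0.05, 0.999, 0.0]
force: [0.2, 0.7, -1.4]
opening: 0.15
```

Emit:
move_arm --targets '[[[0,0,0.02,0],[0,0,0,0]]]'

```text
t: 15.45
ee_pos: [536.0, 9.1, 132.6]
orientation: [0.0, -0.05, 0.999, -0.0]
force: [1.2, -0.0, -1.1]
opening: 0.156
```

Emit:
move_arm --targets '[[[0,0,0.02,0],[0,0,0,0]]]'

```text
t: 15.7
ee_pos: [535.9, 9.1, 132.0]
orientation: [-0.0, -0.05, 0.999, -0.0]
force: [1.2, 0.6, -1.8]
opening: 0.157
```

Lateral force has dropped to about 0 near TCP z 133.5, so the plunger appears to have snapped in. I'll feel for the stop in 0.5 mm steps.

Emit:
move_arm --targets '[[[0,0,0.02,0],[0,0,0,0]]]'

```text
t: 15.95
ee_pos: [536.0, 9.0, 131.5]
orientation: [-0.0, -0.05, 0.999, -0.0]
force: [1.0, 0.5, -0.8]
opening: 0.154
```

Emit:
move_arm --targets '[[[0,0,0.02,0],[0,0,0,0]]]'

```text
t: 16.2
ee_pos: [536.0, 9.0, 131.0]
orientation: [0.0, -0.05, 0.999, -0.0]
force: [0.6, 0.7, -2.0]
opening: 0.154
```

Emit:
move_arm --targets '[[[0,0,0.02,0],[0,0,0,0]]]'

```text
t: 16.45
ee_pos: [536.0, 9.0, 130.5]
orientation: [0.0, -0.05, 0.999, -0.0]
force: [1.7, 1.0, -1.4]
opening: 0.157
```

Emit:
move_arm --targets '[[[0,0,0.02,0],[0,0,0,0]]]'

```text
t: 16.7
ee_pos: [536.0, 9.0, 130.0]
orientation: [0.0, -0.05, 0.999, -0.0]
force: [1.6, 1.4, -0.5]
opening: 0.155
```

Emit:
move_arm --targets '[[[0,0,0.02,0],[0,0,0,0]]]'

```text
t: 16.95
ee_pos: [536.0, 9.0, 129.5]
orientation: [0.0, -0.05, 0.999, -0.0]
force: [2.7, -0.1, -2.2]
opening: 0.153
```

Emit:
move_arm --targets '[[[0,0,0.02,0],[0,0,0,0]]]'

```text
t: 17.2
ee_pos: [536.0, 9.0, 129.0]
orientation: [-0.0, -0.05, 0.999, -0.0]
force: [1.8, 0.6, -0.8]
opening: 0.158
```

Emit:
move_arm --targets '[[[0,0,0.02,0],[0,0,0,0]]]'

```text
t: 17.45
ee_pos: [536.0, 9.0, 128.6]
orientation: [0.0, -0.05, 0.999, -0.0]
force: [1.5, 0.4, -1.8]
opening: 0.149
```

Emit:
move_arm --targets '[[[0,0,0.02,0],[0,0,0,0]]]'

```text
t: 17.7
ee_pos: [536.1, 9.0, 128.3]
orientation: [0.0, -0.05, 0.999, -0.0]
force: [0.1, 1.2, 5.4]
opening: 0.154
```

Emit:
move_arm --targets '[[[0,0,0.02,0],[0,0,0,0]]]'

```text
t: 17.95
ee_pos: [536.3, 9.0, 128.1]
orientation: [0.0, -0.05, 0.999, -0.0]
force: [-0.1, 0.1, 10.4]
opening: 0.156
```

Emit:
move_arm --targets '[[[0,0,0.01,0],[0,0,0,0]]]'

```text
t: 18.2
ee_pos: [536.4, 9.0, 128.0]
orientation: [0.001, -0.05, 0.999, 0.0]
force: [-1.5, 0.0, 12.9]
opening: 0.157
```

```bash
python3 - <<'E'
from h import *
print(arm.get_state()['force'].round(1)); arm.capture('side'); print(arm.get_state()['force'].round(1))
E
```

```text
[-1.5  0.  12.9]
[-0.3  0.1 12.9]
```

Emit:
move_arm --targets '[[[0,0,0.004,0],[0,0,0,0],[0,0,0,0],[0,0,0,0],[0,0,0,0],[0,0,0,0]]]'

```text
t: 19.0
ee_pos: [536.4, 9.0, 128.0]
orientation: [0.001, -0.05, 0.999, 0.0]
force: [-1.3, 0.6, 13.8]
opening: 0.16
```

Emit:
move_arm --targets '[[[0,0,-0.02,0],[0,0,-0.03,0],[0,0,-0.04,0],[0,0,-0.04,0],[0,0,-0.04,0],[0,0,-0.04,0],[0,0,-0.04,0],[0,0,-0.04,0],[0,0,-0.04,0],[0,0,-0.04,0],[0,0,-0.04,0],[0,0,0,0]]]'

```text
t: 20.5
ee_pos: [535.8, 9.0, 137.3]
orientation: [-0.0, -0.05, 0.999, -0.0]
force: [0.1, -0.7, -7.9]
opening: 0.149
```

Emit:
move_arm --targets '[[[0,0,-0.05,0],[0,0,-0.1,0],[0,0,-0.2,0],[0,0,-0.25,0],[0,0,-0.25,0],[0,0,-0.25,0],[0,0,-0.25,0],[0,0,-0.2,0],[0,0,-0.1,0],[0,0,-0.05,0],[0,0,0,0],[0,0,0,0]]]'

```text
t: 22.0
ee_pos: [535.9, 9.0, 179.8]
orientation: [-0.0, -0.05, 0.999, -0.0]
force: [0.6, 0.2, -8.6]
opening: 0.152
```

```bash
python3 plan.py 473 -346 - -; python3 - <<'E'
from h import *
cap('side','s7')
s=cv2.imread('pics/s7.png')[140:290,230:380]
cv2.imwrite('pics/v7.png',cv2.resize(s,None,fx=4,fy=4,interpolation=2))
E
```

```text
t 22.0 p [535.9   9.  179.8] ang -174.2 tilt z [-3.e-04 -1.e-04 -1.e+00] F [ 0.6  0.2 -8.6] op 0.152
tool shift units (no turn): [ 3.9310e+00 -1.3876e+01  3.0000e-03] turn units None
```

View pics/v7.png

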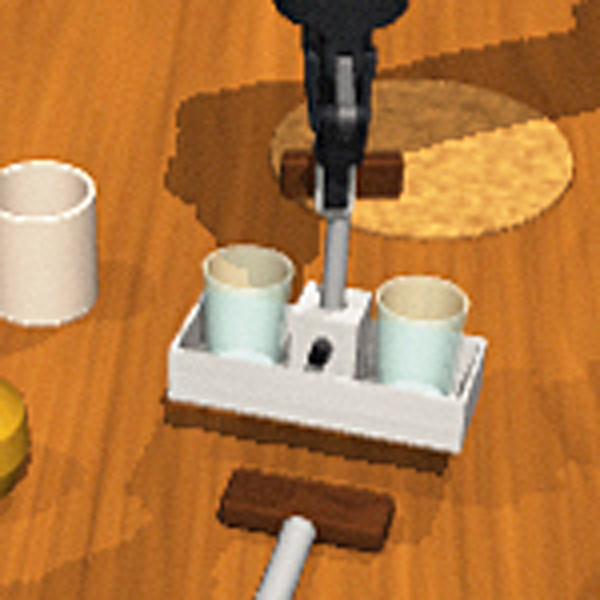

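Emit:
move_arm --targets '[[[0.03,-0.1,0,0],[0.06,-0.2,0,0],[0.1,-0.35,0,0],[0.14,-0.5,0,0],[0.17,-0.6,0,0],[0.17,-0.6,0,0],[0.17,-0.6,0,0],[0.17,-0.6,0,0],[0.17,-0.6,0,0],[0.17,-0.6,0,0],[0.17,-0.6,0,0],[0.17,-0.6,0,0]]]'

```text
t: 23.55
ee_pos: [508.7, -144.2, 180.0]
orientation: [0.0, -0.05, 0.999, -0.0]
force: [-0.8, 0.9, -9.1]
opening: 0.153
```

Emit:
move_arm --targets '[[[0.17,-0.6,0,0],[0.17,-0.6,0,0],[0.17,-0.6,0,0],[0.17,-0.6,0,0],[0.17,-0.6,0,0],[0.17,-0.6,0,0],[0.17,-0.6,0,0],[0.17,-0.6,0,0],[0.17,-0.6,0,0],[0.14,-0.5,0,0],[0.11,-0.4,0,0],[0.1,-0.4,0,0]]]'

```text
t: 25.05
ee_pos: [478.9, -315.1, 180.0]
orientation: [-0.0, -0.05, 0.999, 0.0]
force: [-0.2, 0.9, -8.5]
opening: 0.155
```

Emit:
move_arm --targets '[[[0.09,-0.35,0,0],[0.08,-0.3,0,0],[0.06,-0.22,0,0],[0.04,-0.16,0,0],[0.03,-0.1,0,0],[0.02,-0.07,0,0],[0,0,0,0],[0,0,0,0],[0,0,0,0]]]'

```text
t: 26.18
ee_pos: [474.1, -345.1, 180.0]
orientation: [0.0, -0.05, 0.999, -0.0]
force: [0.3, -0.2, -9.2]
opening: 0.153
```

```bash
python3 plan.py 474 -345 - -
```

```text
t 26.18 p [ 474.1 -345.1  180. ] ang -174.2 tilt z [ 1.e-04 -1.e-04 -1.e+00] F [ 0.3 -0.2 -9.2] op 0.153
tool shift units (no turn): [ 0.003  0.006 -0.   ] turn units None
```

Emit:
move_arm --targets '[[[0,0,0.06,0],[0,0,0.15,0],[0,0,0.2,0],[0,0,0.25,0],[0,0,0.25,0],[0,0,0.2,0],[0,0,0.12,0],[0,0,0.08,0],[0,0,0.05,0],[0,0,0,0]]]'

```text
t: 27.42
ee_pos: [474.0, -345.2, 146.0]
orientation: [0.0, -0.05, 0.999, -0.0]
force: [-0.1, -0.5, -8.7]
opening: 0.151
```

Emit:
move_arm --targets '[[[0,0,0.03,0],[0,0,0.03,0],[0,0,0.03,0],[0,0,0.03,0],[0,0,0,0]]]'

```text
t: 28.05
ee_pos: [474.1, -345.2, 143.0]
orientation: [0.0, -0.05, 0.999, -0.0]
force: [0.9, 1.4, -7.1]
opening: 0.154
```

Emit:
move_arm --targets '[[[0,0,0.03,0],[0,0,0.03,0],[0,0,0,0]]]'

```text
t: 28.42
ee_pos: [474.2, -345.1, 141.6]
orientation: [0.0, -0.05, 0.999, -0.0]
force: [0.6, 2.9, -4.3]
opening: 0.157
```

Emit:
move_arm --targets '[[[0,0,0.03,0],[0,0,0.03,0],[0,0,0,0]]]'

```text
t: 28.8
ee_pos: [474.4, -345.1, 140.2]
orientation: [0.0, -0.05, 0.999, 0.0]
force: [1.3, 5.7, 0.1]
opening: 0.155
```

Emit:
move_arm --targets '[[[0,0,0.03,0],[0,0,0.03,0],[0,0,0,0]]]'

```text
t: 29.18
ee_pos: [474.4, -345.1, 138.7]
orientation: [0.0, -0.05, 0.999, 0.0]
force: [2.0, 5.0, 0.6]
opening: 0.157
```

Emit:
move_arm --targets '[[[0,0,0.03,0],[0,0,0.03,0],[0,0,0,0]]]'

```text
t: 29.55
ee_pos: [474.4, -345.1, 137.2]
orientation: [0.0, -0.05, 0.999, -0.0]
force: [2.5, 5.4, 0.5]
opening: 0.154
```

Emit:
move_arm --targets '[[[-0.015,0.03,0,0],[0,0,0.03,0],[0,0,0.03,0],[0,0,0.02,0],[0,0,0,0]]]'

```text
t: 30.18
ee_pos: [474.3, -344.6, 135.0]
orientation: [0.0, -0.05, 0.999, -0.0]
force: [2.1, 2.0, -1.6]
opening: 0.158
```

```bash
python3 plan.py; python3 - <<'E'
from h import *
cap('side','s8')
s=cv2.imread('pics/s8.png')[90:240,250:450]
cv2.imwrite('pics/v8.png',cv2.resize(s,None,fx=4,fy=4,interpolation=2))
E
```

```text
t 30.18 p [ 474.3 -344.6  135. ] ang -174.2 tilt z [ 1.e-04 -2.e-04 -1.e+00] F [ 2.1  2.  -1.6] op 0.158
tool shift units (no turn): [0. 0. 0.] turn units None
```

View pics/v8.png

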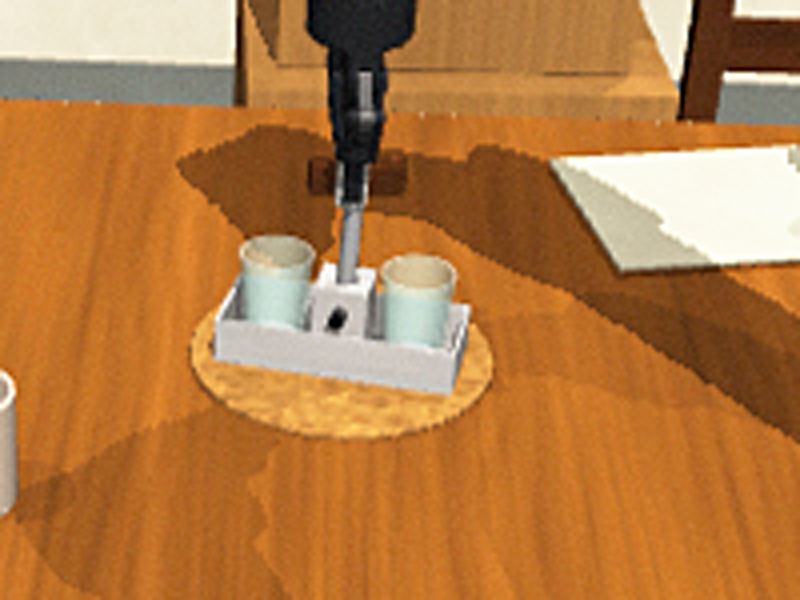

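```bash
python3 - <<'E'
from h import *
from scipy.optimize import least_squares
S=load('s8'); a=np.linspace(0,2*np.pi,181)
def ext(x,y,c=S):
    P=np.array([x+115*np.cos(a),y+115*np.sin(a),0*a+6]).T; q=np.array([proj(c,p) for p in P]); return q[:,0].min(),q[:,0].max(),q[:,1].max(),q[:,1].min()
for p in((474,-345),(474,-350),(470,-345),(474,-340)): print(p,[round(v,1) for v in ext(*p)])
print('obs',250+191/4-.4,250+495/4-.4,90+437/4-.4)
print('bore z70 at TCP',[(proj(S,p)+.4-[250,90])*4 for p in([474.3,-344.6,70],)], 'seen ~ (346,281)')
# top1 mat extents check
T=load('top1');
for p in((474,-345),(474,-349)): print([round(v,1) for v in ext(*p,T)])
t=cv2.imread('pics/top1.png'); print(cv2.cvtColor(t,cv2.COLOR_BGR2HSV)[253,364:380].tolist(),cv2.cvtColor(t,cv2.COLOR_BGR2HSV)[253,440:452].tolist())
E
```

```text
(474, -345) [np.float64(296.2), np.float64(372.5), np.float64(198.0), np.float64(159.0)]
(474, -350) [np.float64(296.3), np.float64(372.4), np.float64(197.0), np.float64(158.2)]
(470, -345) [np.float64(297.6), np.float64(373.8), np.float64(198.0), np.float64(159.0)]
(474, -340) [np.float64(296.2), np.float64(372.6), np.float64(198.9), np.float64(159.7)]
obs 297.35 373.35 198.85
bore z70 at TCP [array([342.8, 276.8])] seen ~ (346,281)
[np.float64(369.6), np.float64(445.6), np.float64(291.4), np.float64(215.7)]
[np.float64(370.9), np.float64(446.9), np.float64(291.4), np.float64(215.7)]
[[15, 191, 200], [14, 193, 200], [15, 196, 199], [15, 188, 203], [14, 188, 199], [15, 188, 194], [16, 166, 209], [17, 162, 228], [18, 153, 235], [18, 153, 238], [18, 154, 235], [17, 156, 232], [17, 155, 232], [18, 155, 235], [18, 158, 233], [17, 155, 229]] [[18, 150, 237], [18, 152, 236], [19, 146, 239], [20, 142, 240], [19, 145, 236], [17, 162, 220], [15, 175, 185], [14, 185, 178], [14, 193, 180], [14, 195, 182], [14, 191, 183], [14, 194, 181]]
```

Emit:
move_arm --targets '[[[-0.02,0.015,0.015,0],[0,0,0,0],[0,0,0,0]]]'

```text
t: 30.6
ee_pos: [474.6, -344.3, 134.6]
orientation: [-0.0, -0.05, 0.999, -0.0]
force: [1.0, 0.2, -0.5]
opening: 0.153
```

Emit:
move_arm --targets '[[[0,0,0,0],[0,0,0,0],[0,0,0,0],[0,0,0,0],[0,0,0,0],[0,0,0,0]]]' --hand 0.7

```text
t: 31.35
ee_pos: [474.7, -344.0, 134.6]
orientation: [-0.0, -0.05, 0.999, -0.0]
force: [-0.3, -0.1, 0.7]
opening: 0.699
```

Emit:
move_arm --targets '[[[0,0,-0.1,0],[0,0,-0.3,0],[0,0,-0.5,0],[0,0,-0.7,0],[0,0,-0.8,0],[0,0,-0.8,0],[0,0,-0.8,0],[0,0,-0.5,0],[0,0,0,0],[0,0,0,0],[0,0,0,0],[0,0,0,0]]]'

```text
t: 32.85
ee_pos: [474.6, -344.0, 246.7]
orientation: [-0.0, -0.05, 0.999, 0.0]
force: [0.5, -0.7, 0.2]
opening: 0.694
```

```bash
python3 plan.py; python3 - <<'E'
from h import *
cap('side','s9')
s=cv2.imread('pics/s9.png')
cv2.imwrite('pics/v9.png',np.hstack([cv2.resize(s[80:230,280:400],None,fx=3.5,fy=3.5,interpolation=2)[:525],cv2.resize(s[:, 150:400],(312,525))]))
E
```

```text
t 32.85 p [ 474.6 -344.   246.7] ang -174.2 tilt z [-6.e-04  2.e-04 -1.e+00] F [ 0.5 -0.7  0.2] op 0.694
tool shift units (no turn): [0. 0. 0.] turn units None
```

View pics/v9.png

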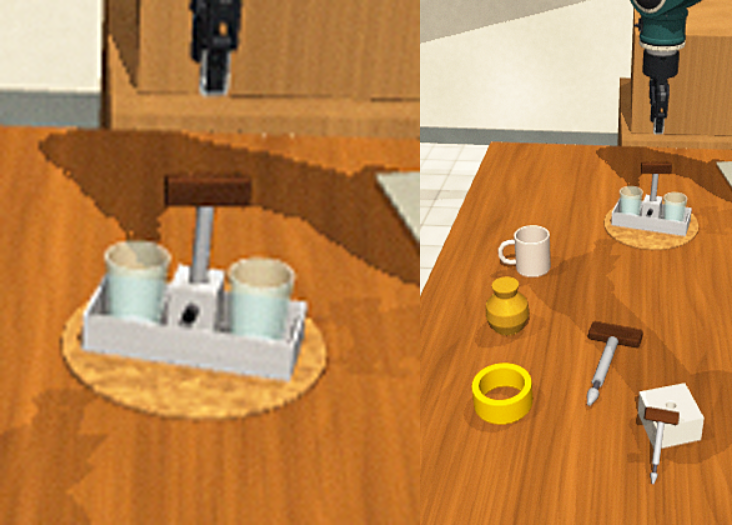

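The carrier stands in the middle of the mat with both glasses upright and the handle in its hub. The gripper is clear of everything, and the mug, pot and tape are where they started.

```bash
python3 -c "
from station import arm
print(arm.job_done())"
```

```text
the job is handed in; nothing more can be done
None
```

I fitted the handle, set the carrier down in the middle of the cork mat and handed the job in at about 33 s of robot time. No verdict was reported.

- **Fit:** I drew the middle-sized handle from the block and slid its rod down the bore past the plunger. The sideways force fell to about zero near the expected snap point. The foot met the stop with the TCP at z ≈ 128.4 mm.
- **Press:** I held about 14–15 N for 0.75 s. The wrist read 13.8 N, plus about 1.3 N of handle weight.
- **Carry:** The plunger held. The load was about 8–9 N, against about 7.9 N expected, and the carrier hung level. The last pictures show it centred on the mat to within a few mm, with both glasses upright, the gripper clear, and the mug, pot and tape in place.
- **Not as expected:** The large look-alike handle was upright in the first pictures and lying on its side about 2 s later. The gripper was never within about 140 mm of it, so I think it fell on its own. It did not touch or move the carrier, and I left it there.
- **Not directly seen:** I judged the plunger snap only from the forces and from the carrier hanging on the handle. While setting down, about 5 N of sideways force built up; I eased it to about 1 N before letting go.

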